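Put the rolling glass balls and the stapler away in the sideboard tray

TASK

Put the desk things on the leather pad back into the wooden tray: gently set the two loose glass balls into the two empty dimples so that they cannot roll, and lay the stapler upright, the right way round, fully home on the floor of its shaped cutout. Leave the blue ball that is already in its dimple where it is, and do not disturb the cactus pot, the key dish or the sunglasses case.

Things in the scene. Friction and masses are not known exactly. Their poses are not given: they have to be found in the camera images.
- tray: Fixed dark wooden tray with a grey base, 270 mm (x) by 190 mm (y), 18 mm high; origin at the centre of its underside, z up. Three round dimples in a row along x at y = -45 mm; a stapler-shaped cutout 10 mm deep along x at y = +45 mm. It stands on the left or the right of the sideboard, the pad on the other side.
- dimple0 (a point): Centre of the mouth of the dimple at tray x = -82 mm, level with the tray's top face. All three are alike: round, 37 mm across, 10 mm deep; a seated ball rests on the rim, its centre about 23 mm above this point. Any one of the three may hold the blue ball; the empty ones show a cork disc.
- dimple1 (a point): The same for the middle dimple, at tray x = 0
- dimple2 (a point): The same for the dimple at tray x = +82 mm
- slot (a point): Centre of the mouth of the cutout, level with the tray's top face; the floor is 10 mm below. Stepped outline along tray x, from this point: 59 mm wide from -73.5 to -16.5 mm, 39 mm wide from -16.5 to +73.5 mm. The stapler fits only with its heel to tray -x and nose to tray +x, 3.5 mm to spare on each side.
- stapler_mid (a point): Upright chrome stapler, 140 mm long, 47 high, 0.3 kg, any heading. The point: mid-length, 33 mm above its underside, between its flat flanks, 28 mm apart (122 mm long, 12 to 38 mm up): grip here across y. x to the nose, z up. Black base 12 mm thick: 52 mm wide from x = -70 to -20, 32 mm wide from -20 to +70 mm. Seated, the point is 41 mm above the tray's underside.
- ball_amber_center (a point): Centre of a loose solid amber glass ball 60 mm in diameter, about 0.28 kg, lying on the pad; it rolls freely if nudged
- ball_green_center (a point): The same for the green glass ball
- ball_blue_center (a point): The same for the blue glass ball, which already rests in one of the dimples
- ball_amber: The amber ball's body; origin at its centre, axes turn with it
- ball_green: The green ball's body; origin at its centre
- ball_blue: The blue ball's body; origin at its centre
- stapler: The stapler's body; origin at the centre of its underside, x to the nose, z up
- pad: Fixed thin dark green-grey leather pad, 270 mm (x) by 330 mm (y), 3 mm thick, on which the stapler, the two loose balls, the pot and the dish start; origin at the centre of its underside
- pot: Bystander: rounded terracotta pot, 86 mm across, 72 mm high, with a cactus 40 mm thick (72 mm with its side arm) that reaches 155 mm; origin at the centre of its underside
- dish: Bystander: matte black ceramic dish, 90 mm across at the rim, 24 mm high, with two steel keys in it; origin at the centre of its underside
- case: Bystander: closed clear acrylic sunglasses case, 70 (x) x 160 (y) x 54 mm high, near the far edge; origin at the centre of its underside
Not all that is in view belongs to the job. What is shaped like the stapler but turquoise or yellow is not meant.

How it is judged (in metres and radians):
At the end, for the whole second after the job is handed in: Each of the three balls is at rest in a dimple (centre within 6 mm of a dimple's centre sideways, and 36 to 46 mm above the tray's underside), and the stapler is at rest, level, in its cutout: within 9 mm of the cutout's centre, turned within 0.12 rad and sunk to within 3.5 mm of the floor ((horizontal distance between ball_amber_center and dimple0 below 0.006 m or horizontal distance between ball_amber_center and dimple1 below 0.006 m or horizontal distance between ball_amber_center and dimple2 below 0.006 m) and z of ball_amber_center in the frame of tray between 0.036 and 0.046 m and linear speed of each of ball_amber, ball_green, ball_blue, stapler below 0.02 m/s and (horizontal distance between ball_green_center and dimple0 below 0.006 m or horizontal distance between ball_green_center and dimple1 below 0.006 m or horizontal distance between ball_green_center and dimple2 below 0.006 m) and z of ball_green_center in the frame of tray between 0.036 and 0.046 m and (horizontal distance between ball_blue_center and dimple0 below 0.006 m or horizontal distance between ball_blue_center and dimple1 below 0.006 m or horizontal distance between ball_blue_center and dimple2 below 0.006 m) and z of ball_blue_center in the frame of tray between 0.036 and 0.046 m and horizontal distance between stapler_mid and slot below 0.009 m and z of stapler_mid in the frame of tray below 0.0445 m and angle between the x axis of stapler_mid and the x axis of tray, either way round below 0.12 rad and angle between stapler_mid's own z axis and vertical below 0.06 rad); the robot touches nothing.
It fails at once if the pot was pushed more than 15 mm (distance of pot from where it was at the start of the episode above 0.015 m).
It fails at once if the dish was pushed more than 15 mm (distance of dish from where it was at the start of the episode above 0.015 m).
It fails at once if the case was pushed more than 15 mm (distance of case from where it was at the start of the episode above 0.015 m).
It fails at once if the blue ball was taken or knocked out of its dimple (distance of ball_blue_center from where it was at the start of the episode above 0.01 m).
It fails at once if a glass ball was dropped or slammed into a dimple instead of being set down (faster than 0.45 m/s just over it; a fall of about 10 mm) ((linear speed of ball_amber above 0.45 m/s and z of ball_amber_center in the frame of tray below 0.06 m and (horizontal distance between ball_amber_center and dimple0 below 0.03 m or horizontal distance between ball_amber_center and dimple1 below 0.03 m or horizontal distance between ball_amber_center and dimple2 below 0.03 m)) or (linear speed of ball_green above 0.45 m/s and z of ball_green_center in the frame of tray below 0.06 m and (horizontal distance between ball_green_center and dimple0 below 0.03 m or horizontal distance between ball_green_center and dimple1 below 0.03 m or horizontal distance between ball_green_center and dimple2 below 0.03 m))).
It also fails if it takes over 72 s, if anything falls off the work surface, if the arm or the gripper's body presses on something with over 40 N, if the wrist force passes 120 N, or if a joint passes its speed limit or range.

ROBOT

A 6-joint arm with a two-finger parallel gripper is mounted at the origin on the work surface. World frame = base frame: x ahead of the robot, y to its left, z up, the work surface at z = 0. Lengths are in m, angles in degrees, forces in N, time in s.
With the tool pointing down it reaches from about 0.3 to 0.825 m from the base axis. Payload 5.4 kg.
Tool frame: the origin (TCP) lies where the fingers leave the gripper's body, on its centre line; the fingertips stand 88 mm ahead of it and the grasp point (between the pads) lies robot.tcp_to_grasp ahead of it (robot.tcp_to_grasp is the distance from the TCP to the grasp point, in m); y points along the fingers, x is the direction in which the jaws open and shut, and the axes are right-handed (so a half turn about y gives the same grasp; the last joint's range is limited). The gripper opens to 92 mm and grips with 3 to 60 N. Pads are 20 mm wide; open, the fingers measure 128 mm over their backs; the gripper's body (75 mm by 189 mm) begins 69 mm behind the grasp point.
Start: joints at [-87.496, 9.076, 91.501, -0, 79.423, -12.038], TCP at [0.144, -0.557, 0.303] pointing down, gripper open.
Joint ranges: [-166.64, 166.64], [-54.1, 131.32], [10.49, 154.53], [-73.88, 253.88], [9.74, 151.15], [-171.62, 171.62]. Speed limits (degrees/s): [147.25, 147.25, 180, 180, 180, 180].

INTERFACE

Orientations are given as [roll, pitch, yaw] about the fixed x, y, z axes, in that order (R = Rz(yaw) Ry(pitch) Rx(roll)).
In Python, from workcell import robot gives the robot as it stands.
- The arm moves only by the shell command python3 -m inch 'ROWS' [OPENING] [FORCE]. ROWS is a JSON object of lists of equal length, an entry for each row: "dp": the shift along the tool's x, y, z in mm, a list of three; "roll": the turn about the tool's y in degrees. In form: {"dp": [[tx, ty, tz], ...], "roll": [roll, ...]}. A call has 1 to 20 rows; each row shifts and turns the commanded pose from where the row before left it, along the tool's axes as they then stand; what a row does not reach is not made up. A row lasts 1/10 s, in which the tool goes at most 50 mm and 8.59 degrees, less where a joint would pass 70% of its speed; a pose out of reach is approached as far as the arm can. A call with a gripper value outside its range is refused whole. OPENING is the opening in per cent of the stroke, from 0 (shut) to 100 (fully open), set as the call begins (- or left out, the last holds). The fingers move at their own pace and stop on an object; FORCE is the grip in N (left out, the last holds). Time passes only in rows, so rows that do not move let the fingers close. It gives the time, the measured TCP pose, the force and the opening at its end, in the units of the state.
- robot.get_state(): the state, without advancing time (a new reading comes with each control period).
- robot.get_image(name): name is "side" or "top"; returns a dict with "frame" (480x640x3 uint8, blue, green, red), "fx", "fy", "cx", "cy" (pixels), "world_from_camera" (4x4, takes a point from camera to world coordinates). Camera axes: x right, y down, z forward; pixel columns grow to the right and rows downward; lengths in m; the calibration is good to about 2 mm. A picture is of the moment at which its call begins. There is no depth.
- robot.hand_in(): hands the job in, once; it reports no verdict.
The state is a dict: "time": time; "q": joint angles; "dq": joint speeds; "joint_efforts": joint torques, N m; "tcp_pos": TCP position; "eef_rot": TCP orientation; "ft_force": force on the tool from outside, world axes, zero at the start; "ft_torque": the same for the moment, N m; "width": finger opening in m.
Only numpy, scipy, OpenCV 4.12 (cv2) and the standard library are available. Lean on these libraries where they do the work, as an engineer would, in place of code of your own. Each camera call takes 0.05 s, during which the arm holds its last target.

## Working session

There is one attempt and no reset: what is moved stays moved. The work goes in short steps, Python scripts to look and compute and a shell command to move; the robot and the scene stay as the last step left them, time stands still between calls to the robot, and variables do not carry over. Pictures are saved under pics/ and viewed, and the job is handed in when it is done.

```bash
ls; mkdir -p pics; python3 - <<'E'
from workcell import robot
import cv2
s=robot.get_state()
for k in ("time","tcp_pos","eef_rot","width","q"): print(k,s[k])
print(robot.tcp_to_grasp)
for n in("side","top"):
    im=robot.get_image(n); cv2.imwrite(f"pics/{n}0.png",im["frame"])
    print(n,im["fx"],im["fy"],im["cx"],im["cy"]); print(im["world_from_camera"])
E
```

```text
pics
time 0.0
tcp_pos [ 0.1443199  -0.55611618  0.30172541]
eef_rot [-89.97868891   0.10467993 -75.45803858]
width 0.0922472114804249
q [-8.74970287e+01  9.11258920e+00  9.15714824e+01 -1.00860864e-03
  7.94227510e+01 -1.20387846e+01]
0.0694
side 519.4492973617904 519.4492973617904 321.5530796472492 235.87226912056755
[[-0.75619088 -0.50057431  0.42142699  0.07696719]
 [-0.65426926  0.56822337 -0.49905304  0.63113403]
 [ 0.01034847 -0.65310608 -0.75719572  0.90130899]
 [ 0.          0.          0.          1.        ]]
top 616.0277017800572 616.0277017800572 329.63565815673303 237.09551297481482
[[ 0.02178615 -0.99235011  0.12151797  0.33814545]
 [-0.99971607 -0.02045029  0.01222963  0.07547936]
 [-0.00965099 -0.1217499  -0.99251389  1.52171736]
 [ 0.          0.          0.          1.        ]]
```

View pics/top0.png

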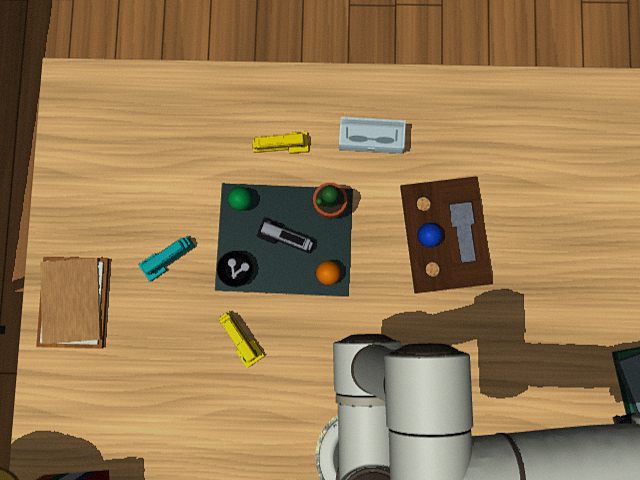

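View pics/side0.png

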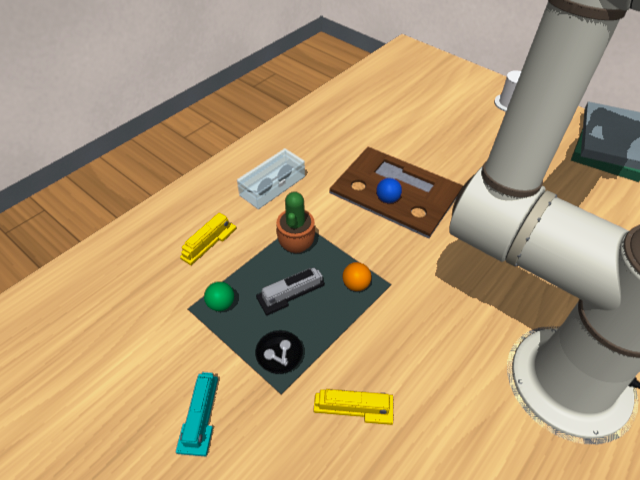

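Candidates for the stapler, in the top view:
- yellow at (281,142)
- yellow at (242,338)
- turquoise at (167,258)
- chrome and black at (287,236), on the pad

The description fits the chrome one. The loose balls are amber (329,272) and green (241,198). The blue ball (430,235) is in the middle dimple. The cork discs at (423,204) and (432,269) mark the two empty dimples.

```bash
cat > h.py <<'E'
import numpy as np, cv2
from workcell import robot
def ray(im,u,v):
    T=np.array(im["world_from_camera"]); d=T[:3,:3]@np.array([(u-im["cx"])/im["fx"],(v-im["cy"])/im["fy"],1.])
    return T[:3,3],d/np.linalg.norm(d)
def plane(im,u,v,z):
    o,d=ray(im,u,v); return o+d*(z-o[2])/d[2]
def tri(a,pa,b,pb):
    o1,d1=ray(a,*pa);o2,d2=ray(b,*pb)
    A=np.stack([d1,-d2],1); t=np.linalg.lstsq(A,o2-o1,rcond=None)[0]
    p,q=o1+d1*t[0],o2+d2*t[1]
    return (p+q)/2,np.linalg.norm(p-q)*1000
def proj(im,p):
    T=np.linalg.inv(np.array(im["world_from_camera"])); c=T[:3,:3]@np.asarray(p)+T[:3,3]
    return np.array([c[0]/c[2]*im["fx"]+im["cx"],c[1]/c[2]*im["fy"]+im["cy"]])
def blob(im,lo,hi,roi,minA=40):
    """HSV mask in roi(x0,y0,x1,y1) -> largest contour centre(min enclosing), moments centre, area"""
    h=cv2.cvtColor(im["frame"],cv2.COLOR_BGR2HSV); m=cv2.inRange(h,lo,hi)
    k=np.zeros_like(m); x0,y0,x1,y1=roi; k[y0:y1,x0:x1]=m[y0:y1,x0:x1]
    cs,_=cv2.findContours(k,cv2.RETR_EXTERNAL,cv2.CHAIN_APPROX_NONE)
    c=max(cs,key=cv2.contourArea); M=cv2.moments(c)
    return (M["m10"]/M["m00"],M["m01"]/M["m00"]),cv2.minEnclosingCircle(c),cv2.contourArea(c),c
E
python3 - <<'E'
from h import *
t=robot.get_image("top"); s=robot.get_image("side")
C={"amber":((5,150,60),(22,255,255),(300,250,350,295),(330,250,385,300)),
"green":((50,120,40),(85,255,255),(220,180,265,215),(195,270,245,320)),
"blue":((105,120,40),(130,255,255),(405,215,455,260),(365,170,415,210))}
for n,(lo,hi,rt,rs) in C.items():
    a=blob(t,lo,hi,rt);b=blob(s,lo,hi,rs)
    p,e=tri(t,a[0],s,b[0]); p2,e2=tri(t,a[1][0],s,b[1][0])
    print(n,a[0],a[1],a[2],b[0],b[1],b[2]);print("  ",p.round(4),round(e,1),p2.round(4),round(e2,1))
def crop(im,x0,y0,x1,y1,f,n):
    cv2.imwrite(n,cv2.resize(im["frame"][y0:y1,x0:x1],None,fx=f,fy=f,interpolation=cv2.INTER_CUBIC))
crop(t,245,205,330,265,8,"pics/st_top.png")
crop(s,245,255,335,320,8,"pics/st_side.png")
crop(t,395,170,495,300,4.5,"pics/tr_top.png")
crop(s,325,140,470,245,5.5,"pics/tr_side.png")
E
```

```text
amber (327.47447795823666, 272.4512761020882) ((327.55645751953125, 272.31048583984375), 12.21865177154541) 431.0 (356.5548352242031, 276.2182603997839) ((356.6576232910156, 276.09783935546875), 14.564656257629395) 617.0
   [0.4332 0.0967 0.0361] 1.8 [0.4334 0.0964 0.0361] 2.2
green (238.94274028629854, 198.40204498977505) ((239.43582153320312, 198.01336669921875), 12.257929801940918) 407.5 (218.9392803598201, 296.095952023988) ((218.87208557128906, 296.1278991699219), 15.440460205078125) 667.0
   [0.6097 0.3171 0.0363] 3.3 [0.6112 0.3164 0.0339] 3.2
blue (429.2276515151515, 234.61477272727274) ((429.2407531738281, 234.66049194335938), 12.352947235107422) 440.0 (388.788768115942, 190.01739130434783) ((388.6538391113281, 190.03846740722656), 12.51341438293457) 460.0
   [ 0.5293 -0.147   0.0439] 1.7 [ 0.5294 -0.1469  0.0437] 1.3
```

View pics/st_top.png

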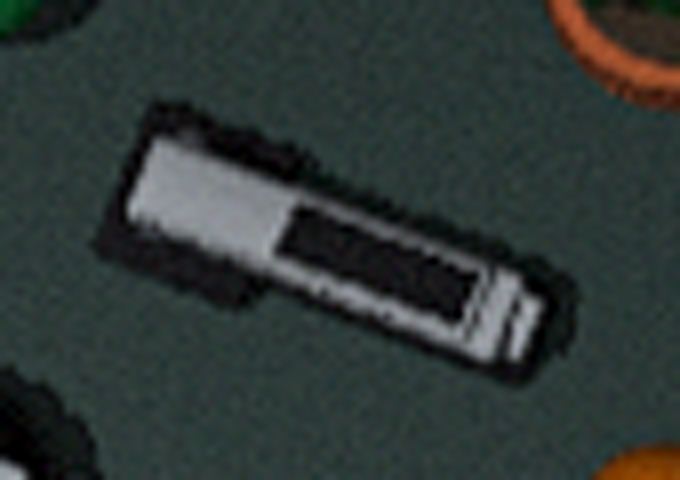

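View pics/st_side.png

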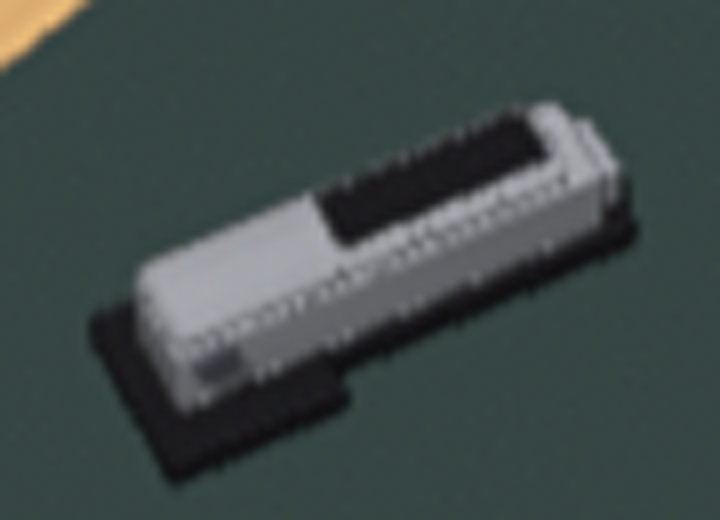

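View pics/tr_top.png

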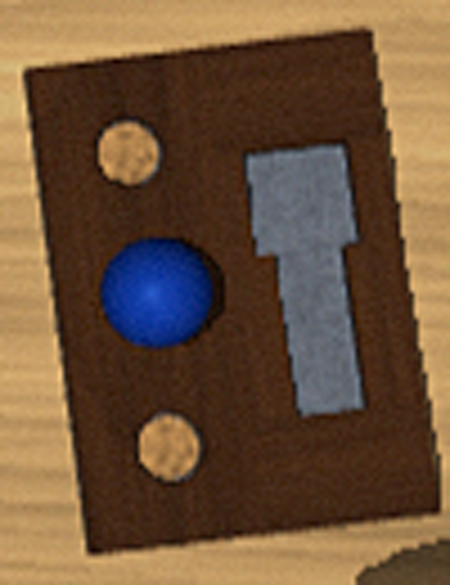

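View pics/tr_side.png

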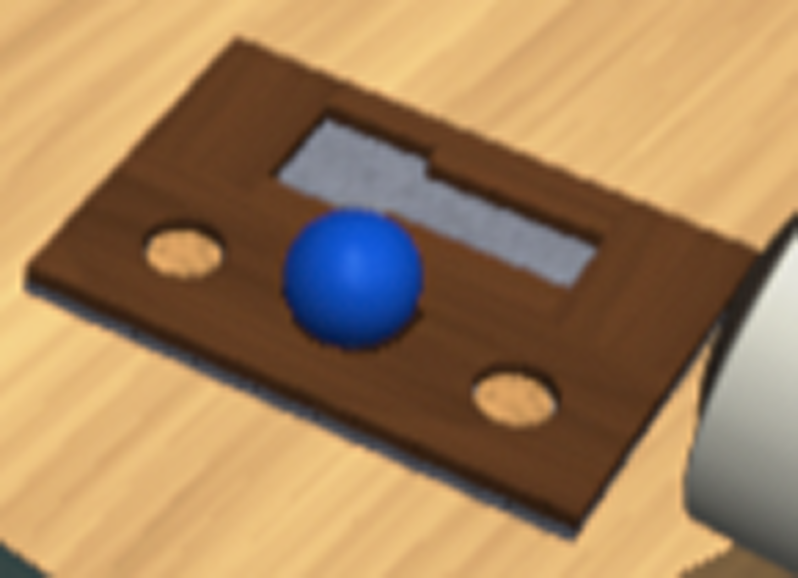

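The crop confirms the choice: chrome stapler, wide black heel at top-view (261,227), nose at (314,247). The cutout's wide end is up in the image, so tray -x is roughly world +x. Now the numbers.

```bash
python3 - <<'E'
from h import *
t=robot.get_image("top"); s=robot.get_image("side")
np.set_printoptions(precision=4,suppress=True)
def cont(m,roi):
    k=np.zeros_like(m); x0,y0,x1,y1=roi; k[y0:y1,x0:x1]=m[y0:y1,x0:x1]
    k=cv2.morphologyEx(k,cv2.MORPH_OPEN,np.ones((2,2),np.uint8))
    cs,_=cv2.findContours(k,cv2.RETR_EXTERNAL,cv2.CHAIN_APPROX_NONE); return max(cs,key=cv2.contourArea)
ht=cv2.cvtColor(t["frame"],cv2.COLOR_BGR2HSV); hs=cv2.cvtColor(s["frame"],cv2.COLOR_BGR2HSV)
for nm,(u,v) in dict(pad=(290,215),base=(262,233),chrome=(268,228),tray=(440,260),slot=(462,220),wood=(390,200)).items(): print(nm,ht[v,u])
# corks
for nm,rt,rs in(("corkA",(413,192,434,216),(345,175,372,195)),("corkB",(422,258,443,282),(405,200,432,222))):
    a=cont(cv2.inRange(ht,(5,40,110),(25,255,255)),rt); b=cont(cv2.inRange(hs,(5,40,110),(25,255,255)),rs)
    ca=cv2.fitEllipse(a);cb=cv2.fitEllipse(b); p,e=tri(t,ca[0],s,cb[0]); print(nm,ca,cb,p,e,plane(t,*ca[0],0.008),plane(s,*cb[0],.008))
# slot
m=cv2.inRange(ht,(90,15,60),(130,140,255)); c=cont(m,(445,195,485,268))
P=np.array([plane(t,u,v,.008)[:2] for u,v in c[:,0]]); r=cv2.minAreaRect(P.astype(np.float32)); print("slot",cv2.contourArea(c),r)
print(cv2.boxPoints(r))
# tray
m=cv2.inRange(ht,(0,60,15),(20,255,105)); c=cont(cv2.morphologyEx(m,cv2.MORPH_CLOSE,np.ones((5,5),np.uint8)),(396,172,498,298)); 
P=np.array([plane(t,u,v,.018)[:2] for u,v in c[:,0]]); r=cv2.minAreaRect(P.astype(np.float32)); print("tray",cv2.contourArea(c),r);print(cv2.boxPoints(r))
# stapler
m=((ht[...,2]<38)|((ht[...,1]<40)&(ht[...,2]>90))).astype(np.uint8)*255
c=cont(m,(252,210,323,260)); P=np.array([plane(t,u,v,.010)[:2] for u,v in c[:,0]]); r=cv2.minAreaRect(P.astype(np.float32)); print("base",cv2.contourArea(c),r);print(cv2.boxPoints(r))
m=((ht[...,1]<40)&(ht[...,2]>90)).astype(np.uint8)*255
c=cont(cv2.morphologyEx(m,cv2.MORPH_CLOSE,np.ones((9,9),np.uint8)),(252,210,323,260));P=np.array([plane(t,u,v,.048)[:2] for u,v in c[:,0]]); r=cv2.minAreaRect(P.astype(np.float32)); print("chrome",cv2.contourArea(c),r);print(cv2.boxPoints(r))
# bystanders rough
print("pot",plane(t,331,200,.07),"cactus", plane(t,330,192,.155),"dish",plane(t,236,268,.024), "case",plane(t,372,135,.054))
# robot grip projected
print("pad corners",[plane(t,u,v,.003)[:2] for u,v in((222,183),(355,186),(349,296),(215,290))])
E
```

```text
pad [81 56 59]
base [105  32  48]
chrome [ 98  14 148]
tray [ 11 167  67]
slot [109  31 114]
wood [ 18 121 208]
corkA ((423.9661865234375, 204.60128784179688), (12.406509399414062, 13.052799224853516), 160.8936309814453) ((358.8490905761719, 187.02088928222656), (8.393876075744629, 12.874048233032227), 93.98668670654297) [ 0.6094 -0.1389  0.0084] 0.6436816812357115 [ 0.6098 -0.1388  0.008 ] [ 0.6093 -0.1393  0.008 ]
corkB ((432.9360046386719, 270.0015563964844), (12.415078163146973, 13.473820686340332), 167.33872985839844) ((418.9707946777344, 213.54202270507812), (8.938026428222656, 14.580679893493652), 102.23607635498047) [ 0.4468 -0.1613  0.0094] 0.9727635880133876 [ 0.4473 -0.1613  0.008 ] [ 0.4469 -0.1627  0.008 ]
slot 944.5 ((0.541549801826477, -0.23791056871414185), (0.14706839621067047, 0.055379852652549744), 4.57821798324585)
[[ 0.466  -0.2162]
 [ 0.4705 -0.2714]
 [ 0.6171 -0.2596]
 [ 0.6126 -0.2044]]
tray 8417.5 ((0.5342904329299927, -0.19447475671768188), (0.2687815725803375, 0.1954403519630432), 8.025490760803223)
[[ 0.3876 -0.1165]
 [ 0.4149 -0.31  ]
 [ 0.681  -0.2725]
 [ 0.6537 -0.0789]]
base 956.0 ((0.5190121531486511, 0.19612590968608856), (0.14861419796943665, 0.054405760020017624), 70.5140380859375)
[[0.4686 0.1351]
 [0.5199 0.117 ]
 [0.5694 0.2571]
 [0.5182 0.2753]]
chrome 473.5 ((0.5160627961158752, 0.19592013955116272), (0.1269819736480713, 0.02601298689842224), 69.77847290039062)
[[0.4819 0.1408]
 [0.5063 0.1318]
 [0.5502 0.251 ]
 [0.5258 0.26  ]]
pot [0.6053 0.0921 0.07  ] cactus [0.608  0.0937 0.155 ] dish [0.4409 0.3205 0.024 ] case [ 0.7718 -0.0047  0.054 ]
pad corners [array([0.6556, 0.3679]), array([0.6545, 0.0334]), array([0.3794, 0.0435]), array([0.3871, 0.3736])]
```

```bash
python3 - <<'E'
from h import *
np.set_printoptions(precision=4,suppress=True)
t=robot.get_image("top"); s=robot.get_image("side")
T=lambda x,y:(245+(x+.5)/8-.5,205+(y+.5)/8-.5)
S=lambda x,y:(245+(x+.5)/8-.5,255+(y+.5)/8-.5)
for n,a,b in(("insHfar",(300,203),(318,200)),("insHnear",(278,258),(345,248)),("insNfar",(483,268),(525,108)),("insNnear",(463,322),(550,155)),("chHfar",(158,138),(138,268)),("chHnear",(130,215),(178,345))):
    print(n,*tri(t,T(*a),s,S(*b)))
print("heel base top: far",plane(t,*T(157,103),.015),"near",plane(t,*T(95,248),.003))
print("heel base side: far",plane(s,*S(92,335),.003),"near",plane(s,*S(175,487),.003), "step near",plane(s,*S(345,403),.003),"nose near",plane(s,*S(635,240),.003))
print("nose top: ",plane(t,*T(525,383),.003),plane(t,*T(578,290),.015))
# ball masks, looser
C={"amber":(0,24,(300,250,350,295),(330,250,385,300)),"green":(55,80,(220,180,258,215),(195,270,245,320)),"blue":(105,125,(405,215,455,260),(365,170,415,210))}
for n,(l,h,rt,rs) in C.items():
    r=[]
    for im,ro in((t,rt),(s,rs)):
        _,(c,rad),A,ct=blob(im,(l,95 if n!="blue" else 110,20),(h,255,255),ro); e=cv2.fitEllipse(ct); r.append(e)
    p,e=tri(t,r[0][0],s,r[1][0]); z=.041 if n=="blue" else .033
    print(n,r,p,round(e,1),plane(t,*r[0][0],z)[:2],plane(s,*r[1][0],z)[:2])
E
```

```text
insHfar [0.5324 0.2081 0.0496] 2.521406239834125
insHnear [0.516  0.2145 0.0506] 1.129305309695651
insNfar [0.5132 0.152  0.0494] 3.8131996056765467
insNnear [0.4977 0.1582 0.0488] 1.6224755606026704
chHfar [0.5518 0.252  0.0484] 1.6290808213637313
chHnear [0.529  0.2603 0.0458] 0.4559399951617611
heel base top: far [0.5683 0.2572 0.015 ] near [0.5242 0.2763 0.003 ]
heel base side: far [0.5703 0.2541 0.003 ] near [0.5217 0.2726 0.003 ] step near [0.5068 0.2261 0.003 ] nose near [0.4842 0.1385 0.003 ]
nose top:  [0.4848 0.1415 0.003 ] [0.5127 0.1254 0.015 ]
amber [((327.7997741699219, 272.248291015625), (23.946882247924805, 24.20069694519043), 46.53736114501953), ((362.54022216796875, 267.3863525390625), (40.283226013183594, 47.57002639770508), 49.81491470336914)] [0.428  0.0936 0.0691] 10.0 [0.4347 0.0964] [0.4385 0.068 ]
green [((239.594482421875, 198.16859436035156), (23.661104202270508, 24.148338317871094), 145.27272033691406), ((219.05001831054688, 296.326171875), (28.67336082458496, 30.364301681518555), 54.14080047607422)] [0.611  0.3161 0.0331] 3.1 [0.6122 0.3172] [0.6096 0.3153]
blue [((429.3055725097656, 234.5175018310547), (23.69306182861328, 23.97955894470215), 86.77794647216797), ((388.7635498046875, 190.00588989257812), (24.210603713989258, 24.37441635131836), 23.667322158813477)] [ 0.5296 -0.1472  0.0436] 1.7 [ 0.5307 -0.1472] [ 0.5302 -0.1499]
```

```bash
cat >> h.py <<'E'
def go(x,y,z,yaw=None):
    """grasp-point world target -> remaining shift in tool axes (mm) and roll"""
    s=robot.get_state(); p=np.array(s["tcp_pos"]); r=s["eef_rot"]; psi=np.radians(r[2])
    g=p-[0,0,robot.tcp_to_grasp]
    yaw=r[2] if yaw is None else yaw
    d=np.array([x,y,z])-g; a=np.radians(yaw); c,sn=np.cos(a),np.sin(a)
    print("t %.2f grasp"%s["time"],g.round(4),"rot",np.round(r,2),"w %.4f"%s["width"],"F",np.round(s["ft_force"],1))
    print("roll first %.2f; then dp"%(-((yaw-r[2]+180)%360-180)),(1000*np.array([c*d[0]+sn*d[1],-d[2],-sn*d[0]+c*d[1]])).round(1))
E
python3 - <<'E'
from h import *
t=robot.get_image("top"); s=robot.get_image("side")
a=blob(s,(5,150,60),(22,255,255),(330,250,385,300)); e=cv2.fitEllipse(a[3]); print(e,plane(s,*e[0],.033))
c1=cv2.resize(s["frame"][175:265,255:345],(540,540),interpolation=cv2.INTER_CUBIC)
c2=cv2.resize(t["frame"][170:230,295:355],(540,540),interpolation=cv2.INTER_CUBIC)
cv2.putText(c1,"side",(5,20),0,.7,(255,255,255),1)
cv2.imwrite("pics/cact.png",cv2.resize(np.hstack([c1,c2]),(800,400)))
go(.4342,.0965,.2,-82.1)
E
```

```text
((356.5791931152344, 276.2161560058594), (27.82450294494629, 28.355228424072266), 154.3267059326172) [0.43361756 0.0943314  0.033     ]
t 0.50 grasp [ 0.1444 -0.5565  0.2333] rot [-9.000e+01  1.000e-02 -7.546e+01] w 0.0918 F [-0.7 -0.2 -0.2]
roll first 6.64; then dp [-607.    33.3  376.8]
```

View pics/cact.png

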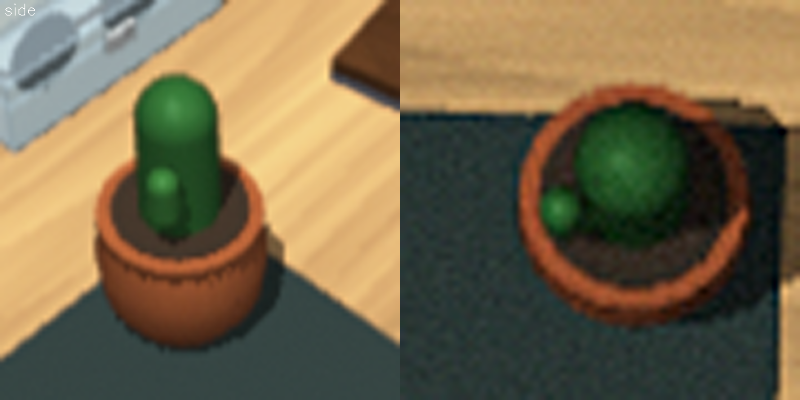

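The side arm is short and stays inside the rim at about (160,200) left and (560,210) right, so it leaves the gripper body clear. Moving to the amber ball.

```bash
python3 -m inch '{"dp":[[0,0,0],[-20,0,12],[-30,0,19],[-35,0,22],[-35,0,22],[-35,0,22],[-35,0,22],[-35,0,22],[-35,0,22],[-35,0,22],[-35,0,22],[-35,0,22],[-35,0,22],[-35,0,22],[-35,0,22],[-35,0,22],[-35,0,21],[-32,0,20],[-18,0,10],[0,0,0]],"roll":[6.6,0,0,0,0,0,0,0,0,0,0,0,0,0,0,0,0,0,0,0]}' 100
python3 -c "
from h import *
go(.4342,.0955,.034,-82.1)"
```

```text
time: 2.5
tcp_pos: [0.4276, 0.0805, 0.3027]
eef_rot: [-90.0, 0.0, -81.8]
ft_force: [-0.5, -0.6, 0.8]
width: 0.0921
t 2.50 grasp [0.4276 0.0805 0.2333] rot [-9.000e+01  3.000e-02 -8.183e+01] w 0.0921 F [-0.5 -0.6  0.8]
roll first 0.27; then dp [-13.9 199.3   8.6]
```

```bash
python3 -m inch '{"dp":[[-14,0,8.6],[0,20,0],[0,25,0],[0,25,0],[0,25,0],[0,25,0],[0,20,0],[0,0,0],[0,0,0]],"roll":[0.3,0,0,0,0,0,0,0,0]}'
python3 - <<'E'
from h import *
go(.4342,.0955,.034,-82.1)
t=robot.get_image("top");s=robot.get_image("side")
c=np.hstack([cv2.resize(t["frame"][215:315,270:390],(480,400)),cv2.resize(s["frame"][210:310,310:390],(320,400))])
cv2.imwrite("pics/am1.png",c)
E
```

```text
time: 3.4
tcp_pos: [0.434, 0.093, 0.1632]
eef_rot: [-90.0, -0.0, -82.4]
ft_force: [0.1, -0.1, -1.0]
width: 0.0918
t 3.40 grasp [0.434  0.093  0.0938] rot [-9.00e+01 -1.00e-02 -8.24e+01] w 0.0918 F [ 0.1 -0.1 -1. ]
roll first -0.30; then dp [-2.4 59.8  0.6]
```

View pics/am1.png

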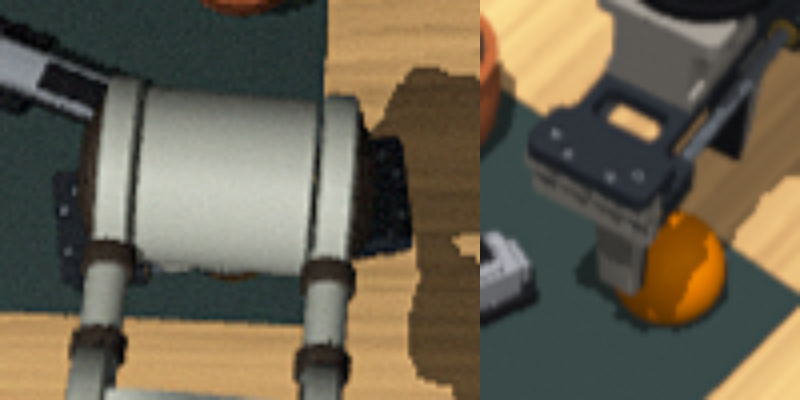

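The top view is blocked by the arm. The side view shows the near finger at about (620,260), left of the ball at (685,270), so the jaws straddle it. Descending and closing.

```bash
python3 -m inch '{"dp":[[-2,15,0.6],[0,15,0],[0,15,0],[0,10,0],[0,5,0],[0,0,0],[0,0,0]],"roll":[-0.3,0,0,0,0,0,0]}'
python3 -m inch '{"dp":[[0,0,0],[0,0,0],[0,0,0],[0,0,0],[0,0,0],[0,0,0],[0,0,0],[0,0,0],[0,0,0],[0,0,0]],"roll":[0,0,0,0,0,0,0,0,0,0]}' 50 20
python3 -c "
from h import *
go(.4342,.0955,.034,-82.1)"
```

```text
time: 4.2
tcp_pos: [0.4348, 0.0957, 0.1034]
eef_rot: [-89.9, -0.0, -82.1]
ft_force: [-0.2, -0.0, -0.7]
width: 0.0918
time: 5.2
tcp_pos: [0.4343, 0.0957, 0.1028]
eef_rot: [-90.0, -0.0, -82.1]
ft_force: [0.9, -0.7, 1.4]
width: 0.0589
t 5.20 grasp [0.4343 0.0957 0.0334] rot [-89.99  -0.   -82.05] w 0.0589 F [ 0.9 -0.7  1.4]
roll first 0.05; then dp [ 0.2 -0.6 -0.2]
```

```bash
python3 -m inch '{"dp":[[0,-8,0],[0,-15,0],[0,-20,0],[0,-20,0],[0,-15,0],[0,-5,0],[0,0,0]],"roll":[0,0,0,0,0,0,0]}'
python3 -c "
from h import *
go(.4476,-.1613,.1,-82.1)
s=robot.get_image('side');cv2.imwrite('pics/am2.png',s['frame'][100:340,250:570])"
```

```text
time: 5.9
tcp_pos: [0.4343, 0.0958, 0.1861]
eef_rot: [-89.9, -0.0, -82.1]
ft_force: [-0.1, 0.1, -3.2]
width: 0.0588
t 5.90 grasp [0.4343 0.0958 0.1167] rot [-8.995e+01 -1.000e-02 -8.206e+01] w 0.0588 F [-0.1  0.1 -3.2]
roll first 0.04; then dp [256.4  16.7 -22.2]
```

View pics/am2.png

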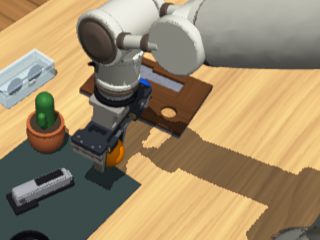

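The amber ball is held at (118,150) and its weight shows as 3.2 N. Moving over dimple2.

```bash
python3 -m inch '{"dp":[[6,0,0],[12,0,-1],[18,0,-2],[22,0,-2],[25,0,-3],[25,0,-3],[25,0,-3],[25,0,-2],[25,0,-2],[22,0,-2],[20,0,-2],[15,0,0],[10,0,0],[6,0,0],[0,0,0],[0,0,0]],"roll":[0,0,0,0,0,0,0,0,0,0,0,0,0,0,0,0]}'
python3 - <<'E'
from h import *
go(.4476,-.1613,.041,-82.1)
t=robot.get_image("top");s=robot.get_image("side")
c=np.hstack([cv2.resize(t["frame"][170:310,380:500],(342,400)),cv2.resize(s["frame"][140:250,330:455],(455,400))])
cv2.imwrite("pics/am3.png",c)
E
```

```text
time: 7.55
tcp_pos: [0.4477, -0.1603, 0.1855]
eef_rot: [-90.0, 0.0, -82.0]
ft_force: [0.9, -0.6, -1.7]
width: 0.0591
t 7.55 grasp [ 0.4477 -0.1603  0.1161] rot [-9.002e+01  4.000e-02 -8.203e+01] w 0.0591 F [ 0.9 -0.6 -1.7]
roll first 0.07; then dp [ 0.9 75.1 -0.2]
```

View pics/am3.png

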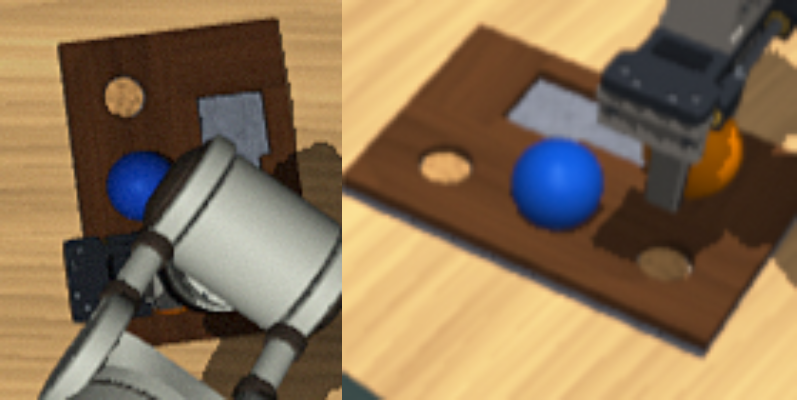

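```bash
python3 -m inch '{"dp":[[0.9,8,0],[0,14,0],[0,14,0],[0,12,0],[0,8,0],[0,5,0],[0,3,0],[0,2,0],[0,2,0],[0,0,0],[0,0,0],[0,0,0]],"roll":[0,0,0,0,0,0,0,0,0,0,0,0]}'
python3 - <<'E'
from h import *
go(.4476,-.1613,.041,-82.1)
s=robot.get_image("side")
cv2.imwrite("pics/am4.png",cv2.resize(s["frame"][160:250,370:470],None,fx=6,fy=6,interpolation=cv2.INTER_CUBIC))
E
```

```text
time: 8.85
tcp_pos: [0.4481, -0.1618, 0.1179]
eef_rot: [-90.0, -0.0, -82.1]
ft_force: [1.1, -0.8, -3.2]
width: 0.0589
t 8.85 grasp [ 0.4481 -0.1618  0.0485] rot [-8.998e+01 -2.000e-02 -8.206e+01] w 0.0589 F [ 1.1 -0.8 -3.2]
roll first 0.04; then dp [-0.6  7.5 -0.4]
```

View pics/am4.png

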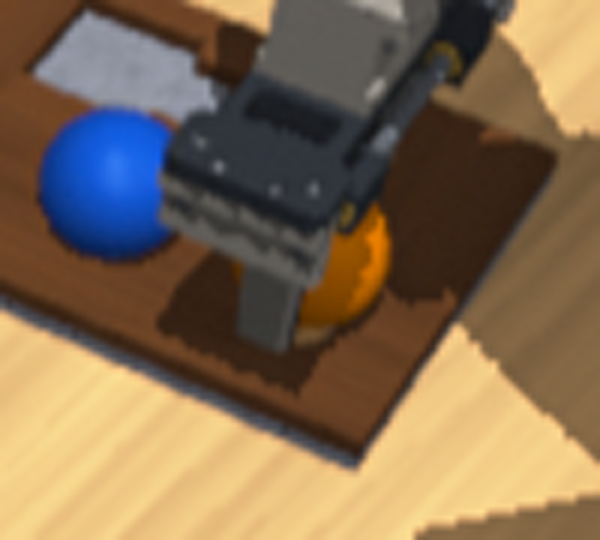

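```bash
python3 -m inch '{"dp":[[-0.5,2,-0.3],[0,2,0],[0,1,0],[0,0,0],[0,0,0]],"roll":[0,0,0,0,0]}'
python3 -m inch '{"dp":[[0,1,0],[0,0,0],[0,0,0]],"roll":[0,0,0]}'
python3 -m inch '{"dp":[[0,1,0],[0,0,0],[0,0,0]],"roll":[0,0,0]}'
```

```text
time: 9.4
tcp_pos: [0.4476, -0.1613, 0.1127]
eef_rot: [-90.0, 0.0, -82.1]
ft_force: [-0.6, -0.9, -0.5]
width: 0.059
time: 9.7
tcp_pos: [0.4479, -0.1613, 0.1121]
eef_rot: [-90.0, -0.0, -82.1]
ft_force: [0.3, 2.3, 3.1]
width: 0.059
time: 10.0
tcp_pos: [0.4484, -0.1613, 0.1117]
eef_rot: [-89.9, -0.0, -82.1]
ft_force: [-0.2, 4.4, 8.1]
width: 0.0588
```

```bash
python3 -m inch '{"dp":[[-1,0,0],[0,0,0],[0,0,0]],"roll":[0,0,0]}'
python3 -m inch '{"dp":[[-0.7,0.3,0],[0,0,0],[0,0,0]],"roll":[0,0,0]}'
```

```text
time: 10.3
tcp_pos: [0.4483, -0.1609, 0.1116]
eef_rot: [-89.9, -0.1, -82.1]
ft_force: [1.4, 0.8, 5.2]
width: 0.0587
time: 10.6
tcp_pos: [0.4484, -0.1605, 0.1114]
eef_rot: [-89.9, -0.1, -82.1]
ft_force: [0.2, 0.6, 5.7]
width: 0.0589
```

```bash
python3 -m inch '{"dp":[[0,0,0],[0,0,0],[0,0,0],[0,0,0],[0,0,0],[0,0,0],[0,0,0]],"roll":[0,0,0,0,0,0,0]}' 85
python3 -m inch '{"dp":[[0,-5,0],[0,-12,0],[0,-20,0],[0,-25,0],[0,-25,0],[0,-25,0],[0,-20,0],[0,-10,0],[0,0,0]],"roll":[0,0,0,0,0,0,0,0,0]}'
python3 - <<'E'
from h import *
s=robot.get_image("side")
cv2.imwrite("pics/am5.png",cv2.resize(s["frame"][140:250,330:470],None,fx=5,fy=5,interpolation=cv2.INTER_CUBIC))
a=blob(s,(5,190,60),(22,255,255),(400,185,440,225)); e=cv2.fitEllipse(a[3]); print(e,plane(s,*e[0],.041))
go(.6115,.3163,.22,-82.1)
E
```

```text
time: 11.3
tcp_pos: [0.4473, -0.1596, 0.1104]
eef_rot: [-90.0, -0.0, -82.1]
ft_force: [0.2, -0.2, 0.1]
width: 0.0783
time: 12.2
tcp_pos: [0.448, -0.1601, 0.2544]
eef_rot: [-89.8, -0.2, -82.1]
ft_force: [-0.1, 0.8, 0.1]
width: 0.0777
((420.0365905761719, 203.65347290039062), (25.89215850830078, 26.296669006347656), 75.7313232421875) [ 0.44903722 -0.16130654  0.041     ]
t 12.25 grasp [ 0.4474 -0.1597  0.1835] rot [-8.995e+01 -5.000e-02 -8.206e+01] w 0.0778 F [-0.5  0.2 -0.5]
roll first 0.04; then dp [-448.9  -36.5  227.9]
```

View pics/am5.png

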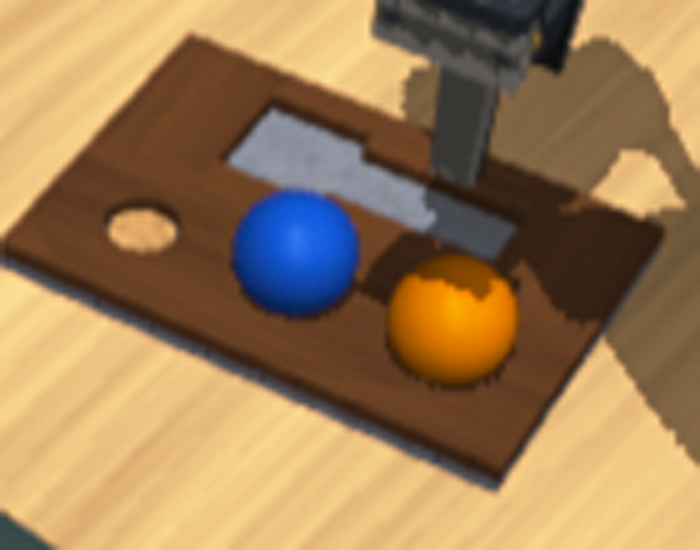

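The amber ball is seated at (452,320) in the crop, level with the blue ball. Next, the green ball.

```bash
python3 -m inch '{"dp":[[-10,-15,5],[-20,-15,10],[-28,-6,15],[-32,0,16],[-32,0,16],[-32,0,16],[-32,0,16],[-32,0,16],[-32,0,16],[-32,0,16],[-32,0,16],[-32,0,16],[-32,0,16],[-30,0,16],[-28,0,14],[-25,0,10],[-12,0,4],[-6,0,2],[0,0,0],[0,0,0]],"roll":[0,0,0,0,0,0,0,0,0,0,0,0,0,0,0,0,0,0,0,0]}' 100
python3 - <<'E'
from h import *
go(.611,.3163,.034,-82.1)
E
```

```text
time: 14.25
tcp_pos: [0.6148, 0.3464, 0.2882]
eef_rot: [-90.0, -0.0, -82.1]
ft_force: [0.2, 0.0, -0.6]
width: 0.0918
t 14.25 grasp [0.6148 0.3464 0.2188] rot [-9.004e+01 -3.000e-02 -8.210e+01] w 0.0918 F [ 0.2  0.  -0.6]
roll first -0.00; then dp [ 29.3 184.8  -7.9]
```

```bash
python3 -m inch '{"dp":[[15,10,-4],[14,20,-3],[0,25,0],[0,25,0],[0,22,0],[0,14,0],[0,8,0],[0,0,0],[0,0,0]],"roll":[0,0,0,0,0,0,0,0,0]}'
python3 - <<'E'
from h import *
go(.6115,.3165,.034,-82.1)
t=robot.get_image("top");s=robot.get_image("side")
c=np.hstack([cv2.resize(t["frame"][150:250,190:290],(400,400)),cv2.resize(s["frame"][230:330,180:280],(400,400))])
cv2.imwrite("pics/gr1.png",c)
E
```

```text
time: 15.15
tcp_pos: [0.6126, 0.3177, 0.1656]
eef_rot: [-89.9, 0.0, -82.1]
ft_force: [-0.1, 0.4, 0.3]
width: 0.0919
t 15.15 grasp [0.6126 0.3177 0.0962] rot [-8.990e+01  1.000e-02 -8.206e+01] w 0.0919 F [-0.1  0.4  0.3]
roll first 0.04; then dp [ 1.1 62.2 -1.2]
```

View pics/gr1.png

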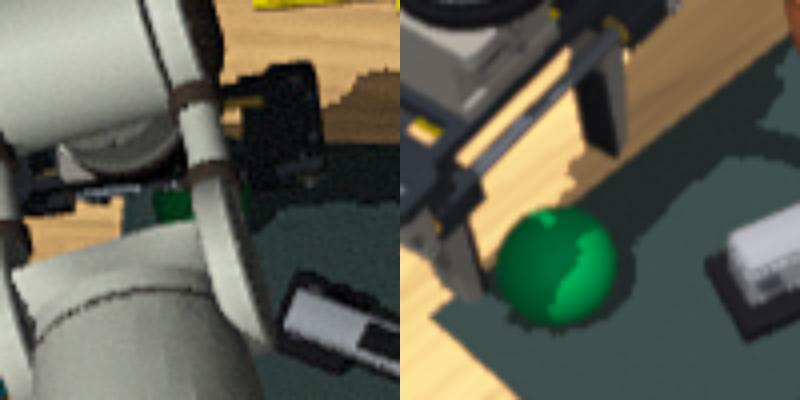

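The side view shows the fingers at (460,260) and (600,110) either side of the ball at (557,265). Descending.

```bash
python3 -m inch '{"dp":[[1,15,-1],[0,15,0],[0,15,0],[0,11,0],[0,6,0],[0,0,0],[0,0,0]],"roll":[0,0,0,0,0,0,0]}'
python3 -m inch '{"dp":[[0,0,0],[0,0,0],[0,0,0],[0,0,0],[0,0,0],[0,0,0],[0,0,0],[0,0,0],[0,0,0]],"roll":[0,0,0,0,0,0,0,0,0]}' 50 20
python3 -m inch '{"dp":[[0,-8,0],[0,-15,0],[0,-25,0],[0,-30,0],[0,-30,0],[0,-30,0],[0,-25,0],[0,-10,0],[0,0,0],[0,0,0]],"roll":[0,0,0,0,0,0,0,0,0,0]}'
python3 - <<'E'
from h import *
go(.6108,-.1376,.16,-82.1)
E
```

```text
time: 15.95
tcp_pos: [0.6114, 0.3167, 0.1027]
eef_rot: [-90.0, 0.0, -82.1]
ft_force: [-0.7, 0.4, 0.2]
width: 0.0918
time: 16.85
tcp_pos: [0.6113, 0.3165, 0.1026]
eef_rot: [-90.0, -0.0, -82.1]
ft_force: [0.0, -1.5, 2.1]
width: 0.0589
time: 17.85
tcp_pos: [0.6105, 0.3165, 0.274]
eef_rot: [-90.1, -0.0, -82.1]
ft_force: [-0.7, -0.4, -3.4]
width: 0.0589
t 17.85 grasp [0.6105 0.3165 0.2046] rot [-9.013e+01 -2.000e-02 -8.206e+01] w 0.0589 F [-0.7 -0.4 -3.4]
roll first 0.04; then dp [449.8  44.6 -62.1]
```

```bash
python3 -m inch '{"dp":[[6,0,-10],[12,0,-18],[20,0,-22],[25,0,-22],[26,0,-20],[28,0,-18],[28,0,-15],[28,0,-8],[28,0,0],[28,0,0],[28,0,0],[28,0,6],[28,0,10],[28,0,14],[28,0,14],[26,0,12],[22,0,8],[16,0,5],[11,0,2],[0,0,0]],"roll":[0,0,0,0,0,0,0,0,0,0,0,0,0,0,0,0,0,0,0,0]}'
python3 - <<'E'
from h import *
go(.6108,-.1376,.1,-82.1)
E
```

```text
time: 19.85
tcp_pos: [0.6106, -0.1326, 0.2737]
eef_rot: [-90.1, 0.1, -82.1]
ft_force: [0.1, -0.5, -2.2]
width: 0.0591
t 19.85 grasp [ 0.6106 -0.1326  0.2043] rot [-9.014e+01  7.000e-02 -8.214e+01] w 0.0591 F [ 0.1 -0.5 -2.2]
roll first -0.04; then dp [  5.  104.3  -0.4]
```

```bash
python3 -m inch '{"dp":[[3,10,0],[2,20,-0.4],[0,25,0],[0,25,0],[0,25,0],[0,20,0],[0,15,0],[0,8,0],[0,4,0],[0,0,0],[0,0,0],[0,0,0]],"roll":[0,0,0,0,0,0,0,0,0,0,0,0]}'
python3 - <<'E'
from h import *
go(.6108,-.1376,.0415,-82.1)
s=robot.get_image("side")
cv2.imwrite("pics/gr2.png",cv2.resize(s["frame"][130:240,320:450],None,fx=5,fy=5,interpolation=cv2.INTER_CUBIC))
E
```

```text
time: 21.05
tcp_pos: [0.612, -0.137, 0.1245]
eef_rot: [-89.9, -0.1, -82.1]
ft_force: [-0.2, 0.1, -2.0]
width: 0.0595
t 21.05 grasp [ 0.612  -0.137   0.0551] rot [-8.990e+01 -6.000e-02 -8.206e+01] w 0.0595 F [-0.2  0.1 -2. ]
roll first 0.04; then dp [ 0.4 13.6 -1.2]
```

View pics/gr2.png

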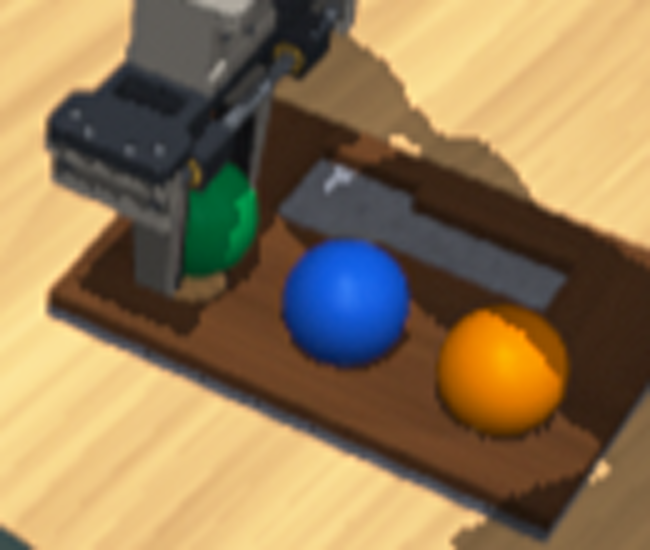

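```bash
python3 -m inch '{"dp":[[0.3,3,-0.7],[0,3,0],[0,3,0],[0,2,0],[0,1,0],[0,0,0],[0,0,0]],"roll":[0,0,0,0,0,0,0]}'
python3 -m inch '{"dp":[[0,1,0],[0,0,0],[0,0,0]],"roll":[0,0,0]}'
python3 -m inch '{"dp":[[0,0.7,0],[0,0,0],[0,0,0]],"roll":[0,0,0]}'
```

```text
time: 21.8
tcp_pos: [0.6108, -0.1372, 0.1115]
eef_rot: [-90.0, -0.0, -82.1]
ft_force: [-1.6, -0.4, -2.2]
width: 0.0593
time: 22.1
tcp_pos: [0.6111, -0.1372, 0.111]
eef_rot: [-89.9, -0.0, -82.1]
ft_force: [-0.0, 0.7, 2.6]
width: 0.059
time: 22.4
tcp_pos: [0.6112, -0.1373, 0.1109]
eef_rot: [-89.9, -0.0, -82.1]
ft_force: [-1.6, 0.6, 6.0]
width: 0.059
```

Clean vertical contact with little sideways force, so I'm releasing here.

```bash
python3 -m inch '{"dp":[[0,0,0],[0,0,0],[0,0,0],[0,0,0],[0,0,0],[0,0,0],[0,0,0]],"roll":[0,0,0,0,0,0,0]}' 85
python3 -m inch '{"dp":[[0,-5,0],[0,-12,0],[0,-20,0],[0,-25,0],[0,-25,0],[0,-25,0],[0,-25,0],[0,-20,0],[0,-10,0],[0,0,0]],"roll":[0,0,0,0,0,0,0,0,0,0]}'
python3 - <<'E'
from h import *
s=robot.get_image("side")
cv2.imwrite("pics/gr3.png",cv2.resize(s["frame"][130:240,320:450],None,fx=5,fy=5,interpolation=cv2.INTER_CUBIC))
for n,lo,hi,roi in(("g",(55,120,20),(85,255,255),(340,150,385,205)),("b",(105,120,20),(130,255,255),(365,170,415,210)),("a",(3,190,50),(22,255,255),(400,185,440,225))):
    e=cv2.fitEllipse(blob(s,lo,hi,roi)[3]); print(n,e,plane(s,*e[0],.041))
go(.5195,.199,.2,-19.6)
E
```

```text
time: 23.1
tcp_pos: [0.6106, -0.1371, 0.1096]
eef_rot: [-90.0, 0.0, -82.1]
ft_force: [0.3, -0.3, -0.1]
width: 0.0779
time: 24.1
tcp_pos: [0.6114, -0.1374, 0.2792]
eef_rot: [-89.8, -0.1, -82.1]
ft_force: [0.3, -0.0, 0.2]
width: 0.0784
g ((358.7176513671875, 176.8352508544922), (23.622785568237305, 23.866479873657227), 2.8262343406677246) [ 0.61191621 -0.13865326  0.041     ]
b ((388.78546142578125, 190.01390075683594), (24.196392059326172, 24.288877487182617), 42.491214752197266) [ 0.53009695 -0.14994686  0.041     ]
a ((420.1155700683594, 203.50918579101562), (25.922719955444336, 26.363985061645508), 54.24002456665039) [ 0.44916148 -0.16181928  0.041     ]
t 24.15 grasp [ 0.6108 -0.1372  0.208 ] rot [-8.993e+01 -4.000e-02 -8.206e+01] w 0.0779 F [-0.1 -0.1  0.8]
roll first -62.46; then dp [-198.8    8.   286.1]
```

View pics/gr3.png

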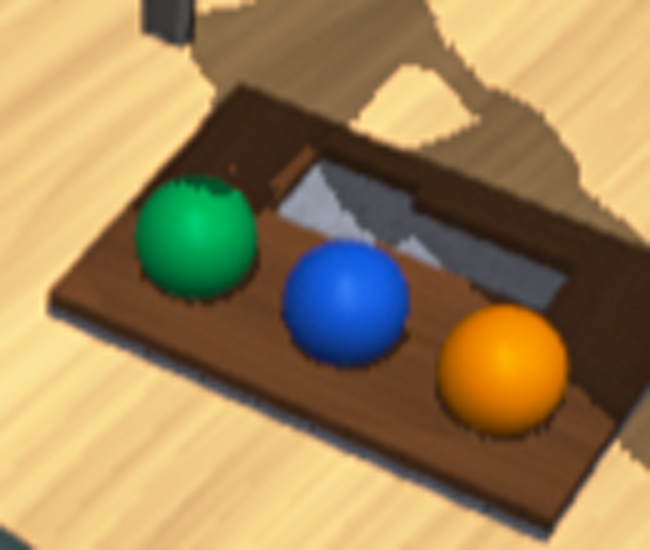

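All three balls are seated in line: green (197,237), blue (346,302), amber (503,370) in the crop. Now the stapler.

```bash
python3 -m inch '{"dp":[[0,0,0],[0,0,0],[0,0,0],[0,0,0],[0,0,0],[0,0,0],[0,0,0],[0,0,0],[0,0,0]],"roll":[-8,-8,-8,-8,-8,-8,-8,-6.5,0]}'
python3 -c "
from h import *
go(.5217,.199,.15,-19.7)"
```

```text
time: 25.05
tcp_pos: [0.61, -0.1369, 0.2749]
eef_rot: [-90.0, 0.2, -19.5]
ft_force: [-0.2, -0.0, -0.6]
width: 0.0781
t 25.05 grasp [ 0.61   -0.1369  0.2055] rot [-89.99   0.18 -19.55] w 0.0781 F [-0.2 -0.  -0.6]
roll first 0.15; then dp [-196.4   55.5  286.4]
```

```bash
python3 -m inch '{"dp":[[-9,0,14],[-17,0,24],[-20,0,30],[-20,0,30],[-20,0,30],[-20,0,30],[-20,0,30],[-20,0,30],[-20,0,28],[-18,0,24],[-10,0,14],[-2,0,2],[0,0,0],[0,0,0]],"roll":[0,0,0,0,0,0,0,0,0,0,0,0,0,0]}'
python3 -c "
from h import *
go(.5217,.199,.15,-19.7)"
```

```text
time: 26.45
tcp_pos: [0.5217, 0.1974, 0.2766]
eef_rot: [-90.0, 0.0, -19.6]
ft_force: [-0.0, -0.0, -0.4]
width: 0.0785
t 26.45 grasp [0.5217 0.1974 0.2072] rot [-90.02   0.   -19.63] w 0.0785 F [-0.  -0.  -0.4]
roll first 0.07; then dp [-0.6 57.2  1.5]
```

```bash
python3 -m inch '{"dp":[[-0.5,15,1.5],[0,25,0],[0,25,0],[0,20,0],[0,10,0],[0,5,0],[0,0,0],[0,0,0]],"roll":[0,0,0,0,0,0,0,0]}'
python3 - <<'E'
from h import *
go(.5217,.199,.037,-19.7)
t=robot.get_image("top");s=robot.get_image("side")
c=np.hstack([cv2.resize(t["frame"][180:280,240:340],(400,400)),cv2.resize(s["frame"][220:330,240:350],(400,400))])
cv2.imwrite("pics/st1.png",c)
E
```

```text
time: 27.25
tcp_pos: [0.5224, 0.1996, 0.1776]
eef_rot: [-90.0, -0.1, -19.6]
ft_force: [-1.2, 0.0, 0.7]
width: 0.0779
t 27.25 grasp [0.5224 0.1996 0.1082] rot [-89.95  -0.09 -19.57] w 0.0779 F [-1.2  0.   0.7]
roll first 0.13; then dp [-0.5 71.2 -0.8]
```

View pics/st1.png

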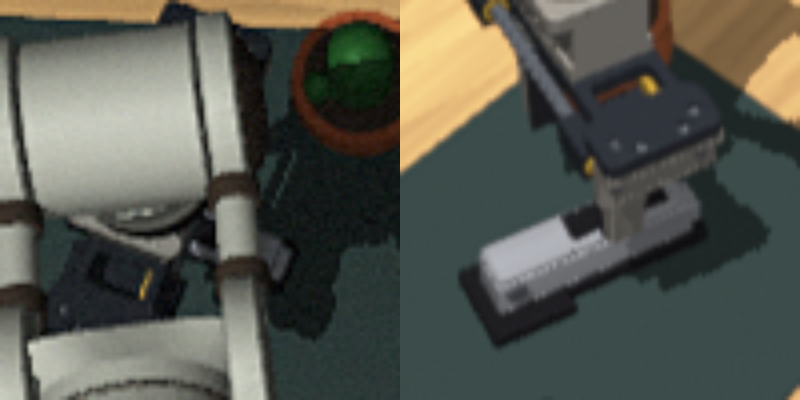

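The stapler lies between the jaws: near finger at (625,215) in the right half, cactus clear of the body at top right. Descending and gripping.

```bash
python3 -m inch '{"dp":[[-0.3,12,-0.5],[0,18,0],[0,18,0],[0,12,0],[0,6,0],[0,3,0],[0,2,0],[0,0,0],[0,0,0]],"roll":[0,0,0,0,0,0,0,0,0]}'
python3 -c "
from h import *
go(.5217,.199,.037,-19.7)"
```

```text
time: 28.25
tcp_pos: [0.5218, 0.1993, 0.1063]
eef_rot: [-90.0, -0.1, -19.6]
ft_force: [0.4, -0.1, 0.4]
width: 0.0781
t 28.25 grasp [0.5218 0.1993 0.0369] rot [-8.997e+01 -6.000e-02 -1.956e+01] w 0.0781 F [ 0.4 -0.1  0.4]
roll first 0.14; then dp [ 0.  -0.1 -0.3]
```

```bash
python3 -m inch '{"dp":[[0,0,0],[0,0,0],[0,0,0],[0,0,0],[0,0,0],[0,0,0],[0,0,0],[0,0,0],[0,0,0],[0,0,0],[0,0,0],[0,0,0]],"roll":[0,0,0,0,0,0,0,0,0,0,0,0]}' 20 30
python3 -m inch '{"dp":[[0,-6,0],[0,-15,0],[0,-25,0],[0,-30,0],[0,-30,0],[0,-30,0],[0,-20,0],[0,-8,0],[0,0,0],[0,0,0]],"roll":[0,0,0,0,0,0,0,0,0,0]}'
python3 - <<'E'
from h import *
go(.5423,-.2381,.15,-81.9)
t=robot.get_image("top");s=robot.get_image("side")
c=np.hstack([cv2.resize(t["frame"][180:280,240:340],(400,400)),cv2.resize(s["frame"][160:270,240:350],(400,400))])
cv2.imwrite("pics/st2.png",c)
E
```

```text
time: 29.45
tcp_pos: [0.5213, 0.1992, 0.1057]
eef_rot: [-90.0, 0.0, -19.6]
ft_force: [0.4, 0.7, 0.2]
width: 0.0278
time: 30.45
tcp_pos: [0.5207, 0.1991, 0.2686]
eef_rot: [-90.1, 0.1, -19.6]
ft_force: [-0.2, -0.1, -4.0]
width: 0.0275
t 30.45 grasp [0.5207 0.1991 0.1992] rot [-90.05   0.1  -19.56] w 0.0275 F [-0.2 -0.1 -4. ]
roll first 62.34; then dp [435.9  49.2 -40.2]
```

View pics/st2.png

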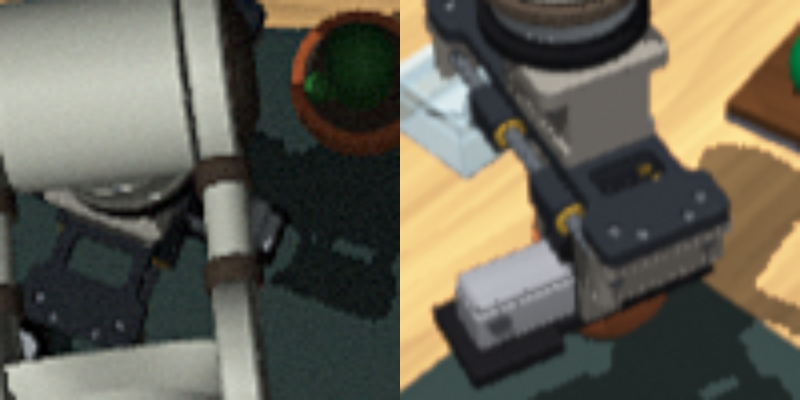

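The stapler is held level at (560,310) in the side crop with 4 N on the wrist. Turning it, then crossing on a path clear of the cactus.

```bash
python3 -m inch '{"dp":[[0,0,0],[0,0,0],[0,0,0],[0,0,0],[0,0,0],[0,0,0],[0,0,0],[0,0,0],[0,0,0],[0,0,0]],"roll":[4,8,8,8,8,8,8,7,3.3,0]}'
python3 -m inch '{"dp":[[4,0,-12],[10,0,-20],[16,0,-22],[22,0,-20],[26,0,-16],[28,0,-10],[28,0,-5],[28,0,0],[28,0,0],[28,0,0],[28,0,2],[28,0,6],[28,0,10],[28,0,14],[28,0,14],[26,0,12],[22,0,6],[16,0,2],[10,0,0],[0,0,0]],"roll":[0,0,0,0,0,0,0,0,0,0,0,0,0,0,0,0,0,0,0,0]}'
python3 -c "
from h import *
go(.5423,-.2381,.10,-81.9)"
```

```text
time: 31.55
tcp_pos: [0.5208, 0.1991, 0.2683]
eef_rot: [-90.1, -0.0, -81.9]
ft_force: [-0.6, -0.5, -3.4]
width: 0.0278
time: 33.55
tcp_pos: [0.5435, -0.2347, 0.2693]
eef_rot: [-90.0, 0.0, -81.9]
ft_force: [0.2, 0.1, -3.0]
width: 0.0278
t 33.55 grasp [ 0.5435 -0.2347  0.1999] rot [-9.004e+01  3.000e-02 -8.190e+01] w 0.0278 F [ 0.2  0.1 -3. ]
roll first 0.00; then dp [ 3.2 99.9 -1.7]
```

```bash
python3 -m inch '{"dp":[[2,10,-1],[1,20,-0.7],[0,25,0],[0,25,0],[0,18,0],[0,10,0],[0,4,0],[0,0,0],[0,0,0],[0,0,0]],"roll":[0,0,0,0,0,0,0,0,0,0]}'
python3 - <<'E'
from h import *
go(.5423,-.2381,.07,-81.9)
t=robot.get_image("top");s=robot.get_image("side")
cv2.imwrite("pics/pl_t.png",cv2.resize(t["frame"][170:300,395:500],None,fx=4.5,fy=4.5,interpolation=cv2.INTER_CUBIC))
cv2.imwrite("pics/pl_s.png",cv2.resize(s["frame"][120:230,340:470],None,fx=6,fy=5.4,interpolation=cv2.INTER_CUBIC))
E
```

```text
time: 34.55
tcp_pos: [0.5432, -0.2376, 0.1589]
eef_rot: [-89.9, -0.1, -81.9]
ft_force: [-0.2, 0.1, -3.0]
width: 0.0277
t 34.55 grasp [ 0.5432 -0.2376  0.0895] rot [-89.91  -0.09 -81.85] w 0.0277 F [-0.2  0.1 -3. ]
roll first 0.05; then dp [ 0.4 19.5 -1. ]
```

View pics/pl_t.png

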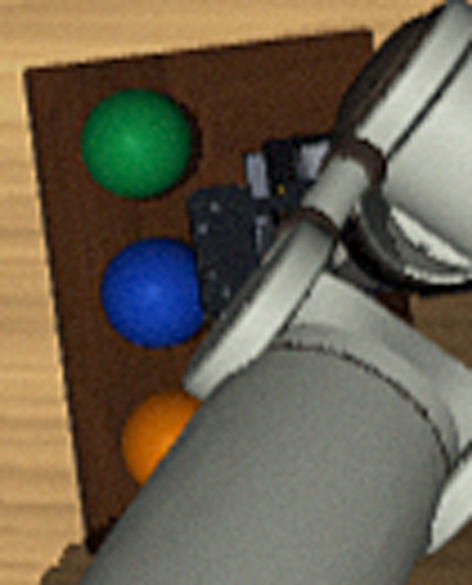

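View pics/pl_s.png

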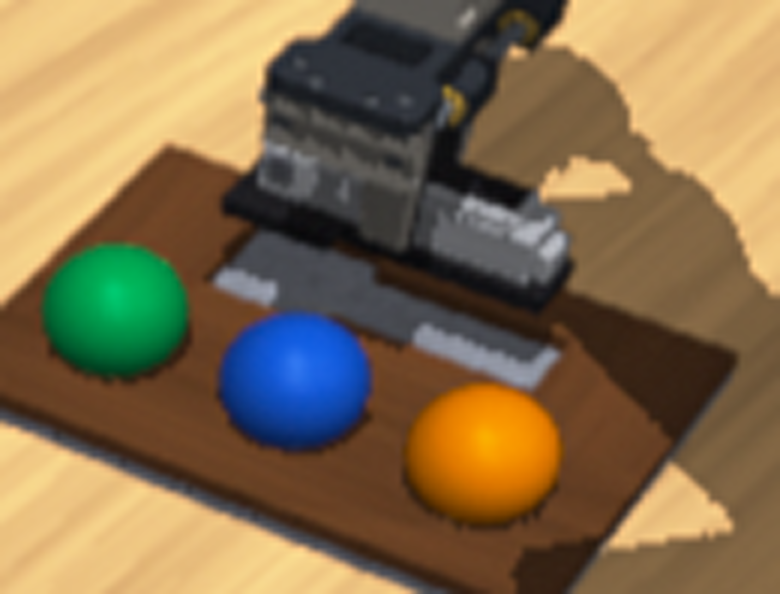

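```bash
python3 - <<'E'
from h import *
np.set_printoptions(precision=1,suppress=True)
s=robot.get_image("side")
S=lambda x,y:(340+(x+.5)/6-.5,120+(y+.5)/5.4-.5)
yaw=np.radians(-171.9); ex=np.array([np.cos(yaw),np.sin(yaw)]); ey=np.array([-ex[1],ex[0]])
o=np.array([.5423,-.2381])
def loc(p): d=p[:2]-o-[.0008,-.0012]; return 1000*np.array([d@ex,d@ey])
for n,p,z,e in(("slot nose near mouth",(541,388),.018,"73.5,-19.5"),("slot heel near",(211,283),.018,"-73.5,-29.5"),("slot heel far floor",(253,233),.008,"-73.5 29.5"),
  ("st nose near bot",(545,313),.0558,"70,-16"),("st heel near bot",(223,210),.0558,"-70,-26"),("st step near",(330,240),.0558,"-20")):
    print(n,loc(plane(s,*S(*p),z)),e)
E
```

```text
slot nose near mouth [ 76.9 -17.4] 73.5,-19.5
slot heel near [-68.8 -29.9] -73.5,-29.5
slot heel far floor [-75.5  21.4] -73.5 29.5
st nose near bot [ 69.3 -12.2] 70,-16
st heel near bot [-71.2 -22.3] -70,-26
st step near [-24.8 -16.3] -20
```

```bash
python3 - <<'E'
from h import *
np.set_printoptions(precision=1,suppress=True)
s=robot.get_image("side")
S=lambda x,y:(340+(x+.5)/6-.5,120+(y+.5)/5.4-.5)
yaw=np.radians(-171.9); ex=np.array([np.cos(yaw),np.sin(yaw)]); ey=np.array([-ex[1],ex[0]])
o=np.array([.5423,-.2381])
def loc(p): d=p[:2]-o-[.0008,-.0012]; return 1000*np.array([d@ex,d@ey])
for p in((362,238),(412,252)): print(loc(plane(s,*S(*p),.0709)))
go(.5423,-.2381,.07,-81.9)
cv2.imwrite("pics/pl_z.png",cv2.resize(s["frame"][130:195,372:442],None,fx=11,fy=9,interpolation=cv2.INTER_CUBIC))
E
```

```text
[ -8.2 -24.3]
[ 12.8 -21.6]
t 34.75 grasp [ 0.5 -0.2  0.1] rot [-90.   -0.  -81.9] w 0.0278 F [-0.1 -0.8 -2.9]
roll first 0.04; then dp [ 0.7 18.8 -0.6]
```

View pics/pl_z.png

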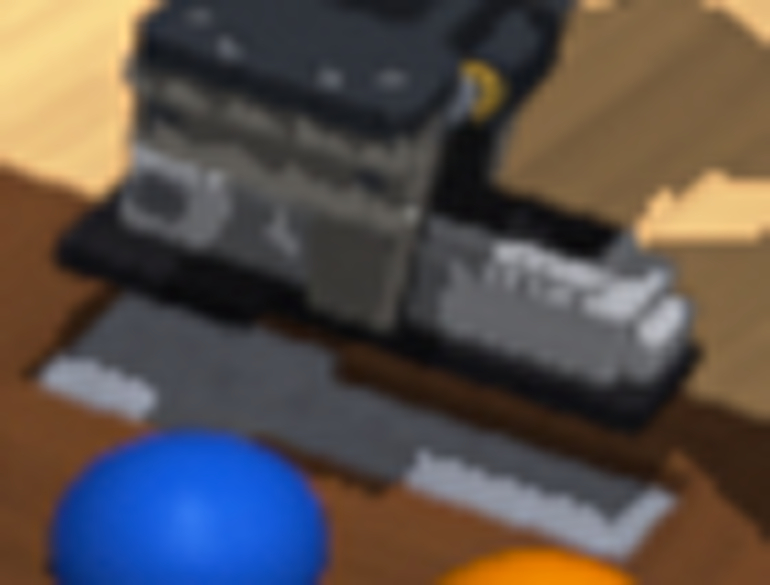

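```bash
python3 -m inch '{"dp":[[0.6,8,-0.8],[0,10,0],[0,8,0],[0,4,0],[0,2,0],[0,1,0],[0,0,0],[0,0,0],[0,0,0]],"roll":[0,0,0,0,0,0,0,0,0]}'
python3 - <<'E'
from h import *
go(.5423,-.2381,.041,-81.9)
s=robot.get_image("side")
cv2.imwrite("pics/pl_z2.png",cv2.resize(s["frame"][140:205,372:442],None,fx=11,fy=9,interpolation=cv2.INTER_CUBIC))
E
```

```text
time: 35.65
tcp_pos: [0.5421, -0.238, 0.1251]
eef_rot: [-90.0, -0.0, -81.9]
ft_force: [0.2, 1.1, -3.3]
width: 0.0272
t 35.65 grasp [ 0.5421 -0.238   0.0557] rot [-8.997e+01 -3.000e-02 -8.186e+01] w 0.0272 F [ 0.2  1.1 -3.3]
roll first 0.04; then dp [ 0.1 14.7  0.2]
```

View pics/pl_z2.png

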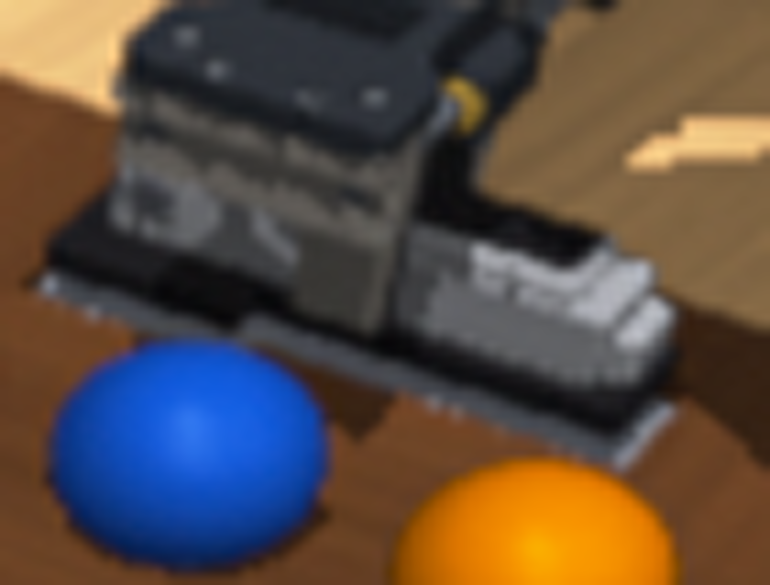

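```bash
python3 - <<'E'
from h import *
np.set_printoptions(precision=0,suppress=True)
s=robot.get_image("side")
yaw=np.radians(-171.9); ex=np.array([np.cos(yaw),np.sin(yaw)]); ey=np.array([-ex[1],ex[0]])
o=np.array([.5423,-.2381])
def pic(x,y,z):
    q=o+(x*ex+y*ey)/1000; u=proj(s,[*q,z]); return np.array([(u[0]-372+.5)*11,(u[1]-140+.5)*9])
print("mouth nose near",pic(73.5,-19.5,.018),"heel near",pic(-73.5,-29.5,.018))
print("base nose near",pic(70,-16,.022),"heel near",pic(-70,-26,.022),"nose far",pic(70,16,.022))
print("d/dx",pic(10,0,.02)-pic(0,0,.02),"d/dy",pic(0,10,.02)-pic(0,0,.02),"dz 10mm",pic(0,0,.03)-pic(0,0,.02))
E
```

```text
mouth nose near [623. 471.] heel near [ 18. 289.]
base nose near [618. 448.] heel near [ 41. 276.] nose far [679. 379.]
d/dx [40. 14.] d/dy [ 20. -20.] dz 10mm [  6. -27.]
```

```bash
python3 -m inch '{"dp":[[0,1,0],[0,1,0],[0,1,0],[0,0.5,0],[0,0,0],[0,0,0]],"roll":[0,0,0,0,0,0]}'
python3 -m inch '{"dp":[[0,0.7,0],[0,0.7,0],[0,0,0],[0,0,0]],"roll":[0,0,0,0]}'
python3 -m inch '{"dp":[[0,0.7,0],[0,0.7,0],[0,0,0],[0,0,0]],"roll":[0,0,0,0]}'
```

```text
time: 36.35
tcp_pos: [0.5419, -0.2379, 0.1212]
eef_rot: [-90.0, 0.0, -81.9]
ft_force: [0.1, 0.5, -3.3]
width: 0.0278
time: 36.75
tcp_pos: [0.5419, -0.2379, 0.1198]
eef_rot: [-90.0, 0.0, -81.9]
ft_force: [0.4, 0.4, -3.6]
width: 0.0282
time: 37.15
tcp_pos: [0.5419, -0.2379, 0.1184]
eef_rot: [-90.0, 0.0, -81.9]
ft_force: [0.4, 0.3, -3.2]
width: 0.0277
```

```bash
python3 -m inch '{"dp":[[0,0.7,0],[0,0.7,0],[0,0.7,0],[0,0,0],[0,0,0]],"roll":[0,0,0,0,0]}'
python3 -m inch '{"dp":[[0,0.7,0],[0,0.7,0],[0,0.7,0],[0,0,0],[0,0,0]],"roll":[0,0,0,0,0]}'
python3 - <<'E'
from h import *
go(.5423,-.2381,.041,-81.9)
s=robot.get_image("side")
cv2.imwrite("pics/pl_z3.png",cv2.resize(s["frame"][140:205,372:442],None,fx=11,fy=9,interpolation=cv2.INTER_CUBIC))
E
```

```text
time: 37.65
tcp_pos: [0.5419, -0.2379, 0.1163]
eef_rot: [-90.0, 0.0, -81.9]
ft_force: [-0.3, 0.0, -3.9]
width: 0.0276
time: 38.15
tcp_pos: [0.5419, -0.2379, 0.1142]
eef_rot: [-90.0, 0.0, -81.9]
ft_force: [0.1, 0.1, -4.1]
width: 0.0279
t 38.15 grasp [ 0.5419 -0.2379  0.0448] rot [-90.     0.   -81.86] w 0.0279 F [ 0.1  0.1 -4.1]
roll first 0.04; then dp [0.3 3.8 0.4]
```

View pics/pl_z3.png

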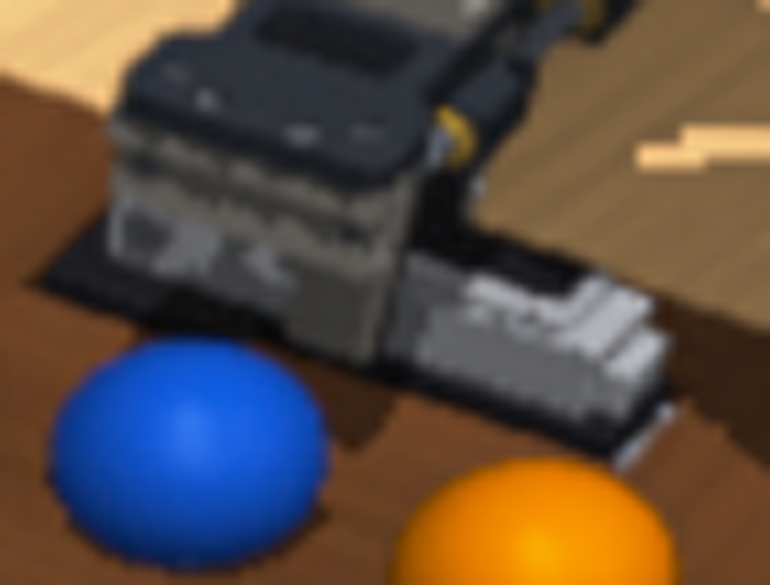

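The base is now inside the outline, with the near edge hidden by the mouth and a sliver of floor beyond the nose at (645,435). No contact force yet, so I'm continuing to the floor.

```bash
python3 -m inch '{"dp":[[0,0.7,0],[0,0.7,0],[0,0.7,0],[0,0,0],[0,0,0]],"roll":[0,0,0,0,0]}'
python3 -m inch '{"dp":[[0,0.6,0],[0,0.4,0],[0,0,0],[0,0,0]],"roll":[0,0,0,0]}'
python3 -m inch '{"dp":[[0,0.5,0],[0,0,0],[0,0,0]],"roll":[0,0,0]}'
```

```text
time: 38.7
tcp_pos: [0.5419, -0.2379, 0.112]
eef_rot: [-90.0, 0.0, -81.9]
ft_force: [-0.3, -0.2, -4.3]
width: 0.0278
time: 39.1
tcp_pos: [0.5419, -0.2379, 0.1111]
eef_rot: [-90.0, 0.0, -81.9]
ft_force: [-0.1, 0.0, -4.2]
width: 0.0276
time: 39.4
tcp_pos: [0.542, -0.238, 0.1107]
eef_rot: [-90.0, -0.0, -81.9]
ft_force: [-0.3, -0.5, -2.9]
width: 0.0276
```

```bash
python3 -m inch '{"dp":[[0,0.5,0],[0,0,0],[0,0,0]],"roll":[0,0,0]}'
python3 -m inch '{"dp":[[0,0.5,0],[0,0,0],[0,0,0]],"roll":[0,0,0]}'
```

```text
time: 39.7
tcp_pos: [0.542, -0.2379, 0.1107]
eef_rot: [-90.0, -0.0, -81.9]
ft_force: [-2.9, 1.9, 4.1]
width: 0.0277
time: 40.0
tcp_pos: [0.542, -0.238, 0.1107]
eef_rot: [-90.0, -0.0, -81.9]
ft_force: [-4.8, 2.2, 7.9]
width: 0.0276
```

Floor contact at a grasp height of 41.3 mm; the text gives 41 mm. Releasing with a partial opening so the fingers clear the balls.

```bash
python3 -m inch '{"dp":[[0,0,0],[0,0,0],[0,0,0],[0,0,0],[0,0,0],[0,0,0]],"roll":[0,0,0,0,0,0]}' 52
python3 -m inch '{"dp":[[0,-4,0],[0,-10,0],[0,-20,0],[0,-25,0],[0,-30,0],[0,-30,0],[0,-30,0],[0,-20,0],[0,0,0]],"roll":[0,0,0,0,0,0,0,0,0]}'
python3 -m inch '{"dp":[[15,0,-20],[25,0,-30],[25,0,-30],[25,0,-30],[25,0,-30],[25,0,-30],[20,0,-25],[10,0,-10],[0,0,0],[0,0,0]],"roll":[0,0,0,0,0,0,0,0,0,0]}'
python3 - <<'E'
from h import *
t=robot.get_image("top");s=robot.get_image("side")
cv2.imwrite("pics/f_t.png",t["frame"]);cv2.imwrite("pics/f_s.png",s["frame"])
c=np.hstack([cv2.resize(t["frame"][170:300,395:500],(400,495),interpolation=cv2.INTER_CUBIC),cv2.resize(s["frame"][135:245,330:420],(400,489),interpolation=cv2.INTER_CUBIC)[:489] if 0 else cv2.resize(s["frame"][140:240,335:455],(400,495),interpolation=cv2.INTER_CUBIC)])
cv2.imwrite("pics/f_c.png",c)
E
```

```text
time: 40.6
tcp_pos: [0.5419, -0.2379, 0.1095]
eef_rot: [-90.0, -0.0, -81.9]
ft_force: [0.1, 0.6, 0.4]
width: 0.0479
time: 41.5
tcp_pos: [0.5434, -0.2389, 0.2834]
eef_rot: [-89.7, -0.3, -81.9]
ft_force: [-0.4, -0.6, 0.1]
width: 0.0478
time: 42.5
tcp_pos: [0.3637, -0.4343, 0.2781]
eef_rot: [-90.0, 0.1, -81.8]
ft_force: [-0.7, -0.2, -0.2]
width: 0.0479
```

View pics/f_c.png

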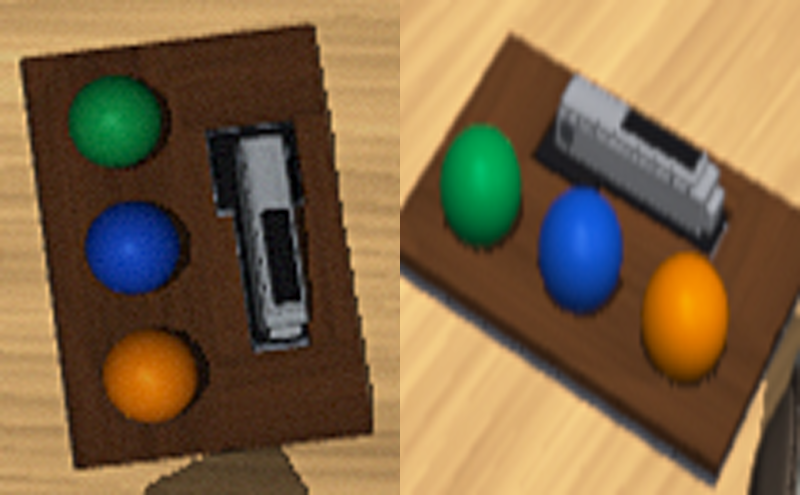

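View pics/f_t.png

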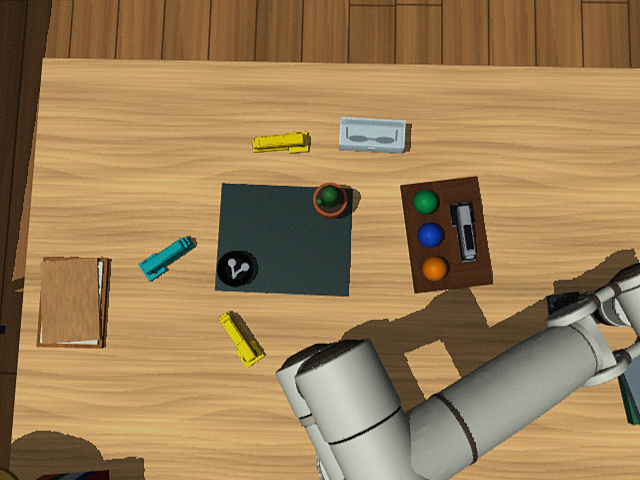

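Everything sits as wanted, and the pot, dish and case are at their old pixels. One numeric check before handing in.

```bash
python3 - <<'E'
from h import *
np.set_printoptions(precision=4,suppress=True)
t=robot.get_image("top");s=robot.get_image("side")
for n,lo,hi,rt,rs in(("green",(50,120,20),(85,255,255),(410,185,442,217),(340,150,385,205)),("blue",(105,120,20),(130,255,255),(412,218,448,252),(365,170,415,210)),("amber",(3,190,50),(22,255,255),(415,252,452,287),(400,185,440,225))):
    a=cv2.fitEllipse(blob(t,lo,hi,rt)[3])[0];b=cv2.fitEllipse(blob(s,lo,hi,rs)[3])[0]; print(n,*tri(t,a,s,b))
T=lambda x,y:(395+x*105/400,170+y*130/495); S=lambda x,y:(335+(x-400)*120/400,140+y*100/495)
P=[tri(t,T(*a),s,S(*b)) for a,b in(((262,209),(637,106)),((288,208),(620,122)),((298,300),(690,168)),((275,303),(702,150)))]
# orders: inset corners heel(-y),(+y) / nose
for a in((262,209),(288,208),(298,300),(275,303)): print("inset top->z.055",plane(t,*T(*a),.055)[:2])
m=[plane(t,*T(*a),.055)[:2] for a in((275,208.5),(286.5,301.5))]; d=m[1]-m[0]; print("heading",np.degrees(np.arctan2(d[1],d[0])))
pr=lambda a,b:tri(t,T(*a),s,S(*b)); print("heel-near top",pr((262,209),(622,122)),"nose near",pr((275,303),(692,168)))
print(robot.get_state()["ft_force"])
E
```

```text
green [ 0.6107 -0.1358  0.0435] 1.2340217515347425
blue [ 0.5294 -0.1472  0.0444] 1.5412355777898525
amber [ 0.4479 -0.1575  0.0448] 1.3047809435856021
inset top->z.055 [ 0.5539 -0.2276]
inset top->z.055 [ 0.5548 -0.244 ]
inset top->z.055 [ 0.4967 -0.2499]
inset top->z.055 [ 0.4945 -0.2355]
heading -173.32624395501514
heel-near top (array([ 0.5523, -0.2281,  0.0564]), np.float64(3.127878086272202)) nose near (array([ 0.4942, -0.2355,  0.0556]), np.float64(0.412501594236688))
[-0.0173 -0.3115  0.1572]
```

```bash
python3 -c "
from workcell import robot
print(robot.get_state()['time']); print(robot.hand_in())"
```

```text
42.7
the job is handed in; nothing more can be done
None
```

I set the amber ball in dimple2 and the green ball in dimple0, each lowered slowly onto the rim before release. I laid the stapler in its cutout with the heel to tray -x, down to floor contact. The job was handed in at 42.7 s; `hand_in` reports no verdict.

**Balls:** all three measured 43.5–44.8 mm above the table, within about 1.5 mm of each other. That is 2.5–4 mm above the nominal 41 mm, the same excess I measured on the blue ball at the start.

**Stapler:** its top measured 55–56 mm, against 55 mm when fully seated. Its heading came out at about -173.3° against the tray's -171.9°.

**Bystanders:** the pot, dish and case stood at the same pixels by eye, the blue ball measured in the same place within 1 mm, and the arm was clear with no force.

**Disagreements:** the top and side views differed by 2–3 mm in y for some points. While the stapler was held, the side view suggested an offset of up to about 5 mm, but it went in without touching the sides.

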